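# Fit the drive gear on a washer's splined shaft and hold it home

## Robot

A 7-joint arm with a two-finger parallel gripper is mounted at the origin on the work surface. World frame = base frame: x ahead of the robot, y to its left, z up, the work surface at z = 0. Lengths are in m, angles in rad, forces in N, time in s.
With the tool pointing down it reaches from about 0.4 to 0.85 m from the base axis. Payload 10.4 kg.
Tool frame: the origin (TCP) lies at the very end of the fingers, on their centre line; the grasp point (between the pads) lies 19 mm behind it; x points along the fingers, y is the direction in which the jaws open and shut, and the axes are right-handed (so a half turn about x gives the same grasp; the last joint's range is limited). The gripper opens to 85 mm and grips with 20 to 120 N. Pads are 22 mm wide; open, the fingers measure 114 mm over their backs; the gripper's body (76 mm by 85 mm) begins 54 mm behind the grasp point. The pads swing forward as they close: fully open they stand 13 mm farther back than shut.
Start: joints at [-1.305, 0.332, -0.065, 1.46, 0.022, 1.35, -0.088], TCP at [0.178, 0.599, 0.208] pointing down, gripper open.
Joint ranges: [-2.6, 2.6], [-0.5, 2.12], [-1.47, 1.34], [0.16, 2.42], [-1.27, 4.41], [0.06, 2.06], [-2.6, 2.6]. Speed limits (rad/s): [2.22, 2.22, 2.79, 2.79, 3.14, 3.14, 3.14].

## Interface

Orientations are given as a unit quaternion [x, y, z, w].
In Python, from workcell import monitor, camera, ticket, regions_of gives the robot as it stands.
- The arm moves only by the tool step_arm, never from a script. Its argument "increments" is a list of rows, each a list of 5 numbers: the finger opening in m, from 0 to 0.0854, then the shift along the world's x, y, z in m, then the turn about the world's z in rad. A call has 1 to 12 rows; each row shifts and turns the commanded pose from where the row before left it; what a row does not reach is not made up. A row lasts 1/12 s, in which the tool goes at most 41.7 mm and 7.16 degrees, less where a joint would pass 70% of its speed; a pose out of reach is approached as far as the arm can. A call with a gripper value outside its range is refused whole. The fingers move at their own pace and stop on an object; "force" is the grip in N (left out, the last holds). Time passes only in rows, so rows that do not move let the fingers close. It gives the time, the measured TCP pose, the force and the opening at its end, in the units of the state.
- monitor.get_obs(): the state, without advancing time (a new reading comes with each control period).
- camera(name): name is "scene" or "top" or "wrist"; returns a dict with "color" (420x560x3 uint8, red, green, blue), "range_z" (420x560 float32, m along the optical axis (not along the pixel's ray), 0 where there is no reading), "fx", "fy", "cx", "cy" (pixels), "cam_to_world" (4x4, takes a point from camera to world coordinates). Camera axes: x right, y up, looking along -z (the intrinsics and any distortion apply to the point x, -y, -z); pixel columns grow to the right and rows downward; lengths in m; the calibration is good to about 2 mm. A picture is of the moment at which its call begins.
- ticket.hand_in(): hands the job in, once; it reports no verdict.
Trained networks look in a picture, given as the dict that the camera call returned (one of the last four; its "shot" number tells which), for a name from the list of things; names that differ only in an ending like _2 or _b are one class to them, and where a whole thing is asked for, a point or a joint stands for the part that bears it (a point fixed in the world has none). Each returns a list of dicts, best first, with "p" (0 to 1); they miss things now and then, are a little off and sometimes report something else, mostly with a low value. They report only what shows in the picture. A call takes as long as a camera call. They do not tell look-alikes from the thing itself.
- regions_of(picture, query): "region" (420x560 bool, what is visible of it) and "centre" ([row, column] in pixels, amid what is visible of it).
The state is a dict: "clock": time; "joint_pos": joint angles; "joint_velocities": joint speeds; "tau": joint torques, N m; "position": TCP position; "ee_rot": TCP orientation; "ft_force": force on the tool from outside, world axes, zero at the start; "torque": the same for the moment, N m; "grip_width": opening from 0.0 (shut) to 1.0 (fully open).
Only numpy, scipy, OpenCV 4.12 (cv2) and the standard library are available. Lean on these libraries where they do the work, as an engineer would, in place of code of your own. Each camera call takes 0.05 s, during which the arm holds its last target. There are 200 camera calls.

## Task

First secure the washer drive unit in its fixture: swing the turnbutton round until its arm points straight in over the hold-down frame. Then take the drive gear from the rubber mat, set it hub up over the splined shaft, turn it until the splines mesh, slide it home and press the spring collar under it fully down. Finish while still holding the gear with the fingers and pressing it down (the spring lifts it again if you let go), with the turnbutton still across the frame, and leave all the other things where they are.

Things in the scene. Friction and masses are not known exactly. Their poses are not given: they have to be found in the camera images.
- fixture: plywood base plate 290 x 210 x 15 mm, fixed to the bench, with the aluminium washer drive unit (170 mm square flange, top at z 35 mm; round housing 114 mm across, top at z 62 mm). Origin: centre of the plate's underside, right below the shaft; z up; -x points to the turnbutton end, roughly towards the robot, +x to the frame's hinges.
- turnbutton (a joint): angle of the turnbutton, rad: 0 = arm along the fixture's +y (open), pi/2 = arm along the fixture's +x, over the frame's cross bar (secured, at its stop). Grows clockwise seen from above, about a vertical axis at fixture x -125 mm, y 0; starts at 0 to 0.4; light friction (0.06 N m), stays where it is left.
- turnbutton_lug (a point): on the turnbutton's axis, in the middle of its black grip lug, 66 mm above the bench; x axis along the arm. The lug is 36 mm long along the arm, 14 mm wide and spans z 52 to 77 mm; pinch it across its width. Below it is the flat dark arm, 20 mm wide, z 44 to 52 mm, reaching 47 mm from the axis to one side.
- frame (a joint): angle of the hinged steel hold-down frame (8 mm thick U, top at z 43 mm, lying on the flange round the housing), rad: 0 = flat on the flange as at the start; grows as it is lifted. Leave it down.
- spline_top (a point): on the axis of the vertical steel shaft, at the top of its splines, 97 mm above the bench; its x axis points along one spline. 4 splines, 90 degrees apart, 6 mm wide, out to radius 13.5 mm, from 97 down to 62 mm above the bench. The round core, 17 mm in diameter, goes on 10 mm above them as a pilot, then 7 mm more as a cone 8 mm wide at its tip. Pressing leaves the shaft's angle as it is.
- collar (a joint): travel of the steel spring collar round the foot of the shaft, m: 0 = up (its top at 78 mm above the bench), 0.009 = fully down on its stop. 50 mm outside, 31 mm bore. The spring needs about 5 N to start and 10.5 N at the stop, and pushes it up again.
- gear: aluminium drive gear, 0.14 to 0.28 kg, standing hub up on the mat: toothed disc 70 mm across, 12 mm thick, under a plain round hub 36 mm in diameter reaching 45 mm above the underside. Grip the hub. Origin: centre of the underside, z up. Over the pilot but not meshed its underside rests at 97 mm above the bench; meshed it slides to the collar at 78 mm; fully home it is at 69 mm.
- mat: black rubber mat 260 x 220 x 5 mm, fixed, with the gear on it. Origin: centre of the underside.
- spacer: bystander: plain steel ring 34 mm across, 11 mm high, smooth 20 mm bore, on the mat. Origin: underside.
- bearing: bystander: dark steel ring 30 mm across, 10 mm high, 12 mm bore, on the mat. Origin: underside.
- bolt: bystander: steel bolt standing on its 18 mm head on the fixture plate, 30 mm high. Origin: underside.
- wrench: bystander: wrench lying on the bench on the left.
- screwdriver: bystander: screwdriver lying on the bench on the right.
- detergent: bystander: orange bottle, 72 mm across, 190 mm high, on the left. Origin: underside.
- grease: bystander: white jar with a grey cap, 64 mm across, 80 mm high, on the right. Origin: underside.
- scoop_cup: bystander: white plastic cup, 70 mm across, 70 mm high, on the right. Origin: underside.
- gear_bore (a point): on the gear's axis at the top of its through bore, 45 mm above its underside, same axes as the gear. The bore, 30 mm wide, has 4 full-length ridges in to radius 9.5 mm at 45, 135, 225 and 315 degrees from the x axis. The gaps for the splines lie along x and y: it meshes when its x axis is a multiple of 90 degrees from the spline's x axis (about 6 degrees play).
Mind the look-alikes: they are no part of the job. Several things have the shape of the gear; the one meant has the colours described above.

How it is judged:
On the way, in this order (a step that is already met when the one before it is completed fails the run):
1. the turnbutton is turned in over the frame (value of joint turnbutton above 1.38 rad), for 0.2 s.
2. the gear is meshed: upright on the shaft, at least 10 mm down over the splines, the turnbutton still across (value of joint turnbutton above 1.38 rad and horizontal distance between gear and spline_top below 0.003 m and z of gear in the frame of spline_top below -0.01 m and angle between gear's own z axis and vertical below 0.1 rad), for 0.1 s.
At the end, for the whole second after the job is handed in: Turnbutton joint above 1.38 rad; frame below 0.03 rad; gear within 0.1 rad of upright, 3 mm of the shaft's axis, its underside 24.5 to 32 mm below the spline tops, and still; collar pressed over 6.5 of its 9 mm; fingers bearing on the gear with over 3 N (value of joint turnbutton above 1.38 rad and value of joint frame below 0.03 rad and horizontal distance between gear and spline_top below 0.003 m and z of gear in the frame of spline_top between -0.032 and -0.0245 m and angle between gear's own z axis and vertical below 0.1 rad and value of joint collar above 0.0065 m and contact force between the fingers and gear above 3 N and linear speed of gear below 0.02 m/s); the arm keeps its last pose, push and grip.
It fails at once if a bystander is moved by more than 40 mm (distance of any of spacer, bearing, bolt, wrench, screwdriver, detergent, grease, scoop_cup from where it was at the start of the episode above 0.04 m).
It also fails if it takes over 61 s, if anything falls off the work surface, if the arm or the gripper's body presses on something with over 40 N, if the wrist force passes 120 N, or if a joint passes its speed limit or range.

## Working session

There is one attempt and no reset: what is moved stays moved. The work goes in short steps, Python scripts to look and compute and a tool call to move; the robot and the scene stay as the last step left them, time stands still between calls to the robot, and variables do not carry over. Pictures are saved under pics/ and viewed, about 8 in all and at most 12, crops included, and the job is handed in when it is done.

Besides the shell and the picture viewer there is one more tool, called after "Emit:" as a command line: name --pt "numbers of a row" for each row, then --argument value for the rest. step_arm: Moves the arm, as the interface text tells. Its arguments: {"type":"object","properties":{"increments":{"type":"array"},"force":{"type":"number"}},"required":["increments"]}

```bash
mkdir -p pics; cat > h.py <<'E'
import numpy as np, cv2
from workcell import monitor, camera, ticket, regions_of
def cloud(p):
    z=p["range_z"]; v,u=np.mgrid[:z.shape[0],:z.shape[1]]
    P=np.stack([(u-p["cx"])/p["fx"]*z,-(v-p["cy"])/p["fy"]*z,-z,np.ones_like(z)],-1)
    W=(P@np.array(p["cam_to_world"]).T)[...,:3]; W[z<=0]=np.nan
    return W
def save(p,n): cv2.imwrite("pics/"+n+".png",np.ascontiguousarray(p["color"][...,::-1]))
E
python3 - <<'E'
from h import *
o=monitor.get_obs(); print(o["clock"],o["position"],o["ee_rot"],o["grip_width"])
ims=[]
for n in ["top","scene"]:
    p=camera(n); ims.append(p["color"][...,::-1]); W=cloud(p); print(n,[k for k in p if k not in("color","range_z")])
    for q in ["gear","turnbutton","fixture","spline_top","collar","mat","frame","turnbutton_lug","bolt","spacer","bearing"]:
        for d in regions_of(p,q)[:4]:
            w=W[d["region"]]; print(q,round(d["p"],2),np.round(d["centre"]),np.nanmedian(w,0).round(3),np.nanmin(w,0).round(3),np.nanmax(w,0).round(3))
for n,i in zip("ts",ims): cv2.imwrite(f"pics/a{n}.png",np.ascontiguousarray(i))
E
```

```text
0.0 [0.17789483 0.59870195 0.20701477] [ 0.10125707  0.69979346 -0.10226588  0.69969837] 1.0003989196144065
top ['fx', 'fy', 'cx', 'cy', 'cam_to_world', 'shot']
gear 0.93 [289. 300.] [ 0.386 -0.097  0.013] [ 0.358 -0.132 -0.003] [ 0.421 -0.069  0.049]
gear 0.56 [230. 334.] [ 0.544 -0.177  0.018] [ 0.515 -0.213  0.001] [ 0.582 -0.147  0.055]
gear 0.56 [260. 270.] [ 0.483 -0.01   0.014] [ 0.457 -0.041 -0.002] [0.516 0.022 0.05 ]
turnbutton 0.58 [258. 193.] [0.468 0.185 0.056] [0.453 0.156 0.012] [0.486 0.22  0.083]
fixture 0.96 [218. 198.] [0.575 0.179 0.036] [0.439 0.069 0.001] [0.745 0.3   0.12 ]
spline_top 0.49 [206. 193.] [0.588 0.181 0.098] [0.577 0.171 0.061] [0.606 0.196 0.12 ]
spline_top 0.31 [270. 106.] [0.435 0.418 0.008] [ 0.353  0.398 -0.004] [0.514 0.434 0.015]
collar 0.47 [229. 333.] [ 0.546 -0.176  0.017] [ 0.515 -0.215  0.001] [ 0.584 -0.144  0.055]
collar 0.44 [210. 199.] [0.589 0.18  0.078] [0.567 0.161 0.059] [0.615 0.208 0.096]
mat 0.83 [215. 353.] [ 0.596 -0.224  0.005] [ 0.46  -0.34  -0.004] [ 0.736 -0.096  0.049]
frame 0.88 [236. 201.] [0.552 0.179 0.044] [0.487 
[... 836 characters left out ...]
4.] [0.607 0.126 0.044] [ 0.448  0.091 -0.001] [0.717 0.317 0.095]
fixture 0.85 [216. 348.] [0.631 0.155 0.037] [ 0.372  0.033 -0.003] [0.841 0.32  0.131]
spline_top 0.42 [197. 348.] [0.597 0.176 0.094] [0.577 0.167 0.074] [0.606 0.192 0.116]
mat 0.83 [269. 200.] [ 0.618 -0.243  0.007] [ 0.456 -0.344 -0.001] [ 0.838 -0.101  0.13 ]
frame 0.75 [222. 337.] [0.608 0.125 0.044] [ 0.488  0.092 -0.001] [0.717 0.32  0.064]
turnbutton_lug 0.79 [185. 324.] [0.473 0.176 0.055] [ 0.336  0.151 -0.003] [0.487 0.268 0.081]
spacer 0.43 [283. 242.] [ 0.709 -0.173  0.016] [ 0.68  -0.189  0.004] [ 0.726 -0.156  0.02 ]
bearing 0.51 [291. 198.] [ 0.686 -0.267  0.015] [ 0.668 -0.281  0.006] [ 0.696 -0.253  0.019]
```

```bash
python3 - <<'E'
from h import *
a=cv2.imread("pics/at.png")
cv2.imwrite("pics/at2.png",cv2.resize(a[140:330,70:460],(800,390),interpolation=cv2.INTER_CUBIC))
E
```

```text
(no output)
```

View pics/at2.png

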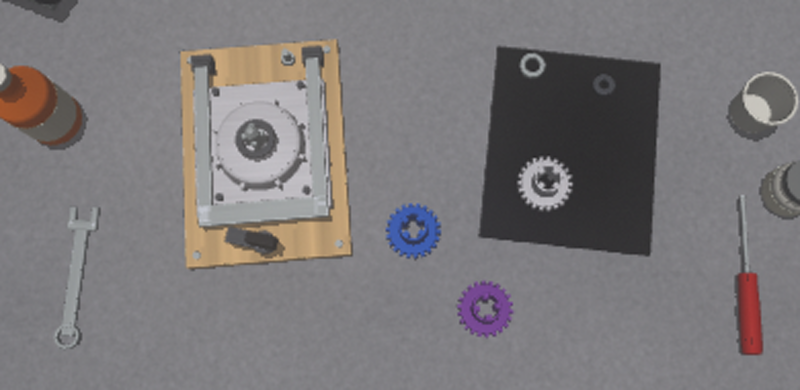

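View pics/as.png

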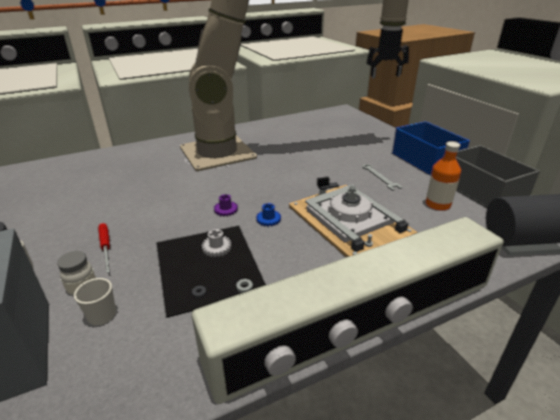

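Top view: silver gear on the mat (crop 545,183), blue and purple look-alikes beside it. The turnbutton lug is at (262,240) with its arm pointing left, and the shaft is at (257,138).

```bash
python3 - <<'E'
from h import *
from scipy.spatial.transform import Rotation as R
o=monitor.get_obs(); print(R.from_quat(o["ee_rot"]).as_matrix().round(3))
p=camera("top"); W=cloud(p); x,y,z=W[...,0],W[...,1],W[...,2]
def sel(cx,cy,r,z0,z1): return W[(np.hypot(x-cx,y-cy)<r)&(z>z0)&(z<z1)]
s=sel(.592,.18,.03,.085,.13); print("shaft",len(s),np.median(s,0),s.min(0),s.max(0))
h=sel(.59,.18,.075,.057,.066); (c,r)=cv2.minEnclosingCircle(h[:,:2].astype(np.float32)); print("housing",c,r)
def pca(n,s):
    r=cv2.minAreaRect((s[:,:2]*1000).astype(np.float32)); print(n,len(s),r,np.median(s[:,2]))
pca("lugtop",sel(.47,.185,.05,.070,.09)); pca("arm",sel(.47,.185,.06,.047,.09))
pca("plate",sel(.59,.18,.2,.010,.02)); pca("flange",sel(.59,.18,.15,.032,.038)); pca("frame",sel(.6,.18,.15,.039,.047))
g=sel(.546,-.178,.045,.042,.06); c,r=cv2.minEnclosingCircle(g[:,:2].astype(np.float32)); print("hub",len(g),c,r,np.median(g[:,2]))
g=sel(.546,-.178,.05,.013,.022); c,r=cv2.minEnclosingCircle(g[:,:2].astype(np.float32)); print("disc",len(g),c,r,np.median(g[:,2]))
E
```

```text
[[-0.     0.285  0.959]
 [ 0.     0.959 -0.285]
 [-1.     0.    -0.   ]]
shaft 77 [0.5888042  0.18299312 0.10359673] [0.57698707 0.17124467 0.08506948] [0.60551892 0.19628393 0.11676192]
housing (0.590355634689331, 0.18444833159446716) 0.06043535843491554
lugtop 87 ((466.68701171875, 174.1062774658203), (36.81169509887695, 13.991365432739258), 77.22179412841797) 0.07755240580099798
arm 245 ((493.651611328125, 188.69374084472656), (96.78256225585938, 69.57793426513672), 72.22345733642578) 0.05429099108000868
plate 3336 ((595.16552734375, 172.31869506835938), (325.8832702636719, 295.7509765625), 17.838878631591797) 0.01562514065764442
flange 1133 ((607.2919311523438, 186.14144897460938), (227.37738037109375, 170.53079223632812), 4.77324104309082) 0.035512576038547294
frame 1778 ((590.6624755859375, 183.84906005859375), (256.4912109375, 169.12969970703125), 5.1161208152771) 0.0433249762033201
hub 88 (0.5470766425132751, -0.17911383509635925) 0.017947997897863388 0.04902393258696358
disc 309 (0.5468536019325256, -0.1796572208404541) 0.03547864407300949 0.017144379360125805
```

Emit:
step_arm --pt "0.0854 0.02 -0.03 0 -0.12" --pt "0.0854 0.02 -0.03 0 -0.12" --pt "0.0854 0.02 -0.03 0 -0.12" --pt "0.0854 0.02 -0.03 0 -0.12" --pt "0.0854 0.02 -0.03 0 -0.12" --pt "0.0854 0.02 -0.03 0 -0.12" --pt "0.0854 0.02 -0.03 0 -0.12" --pt "0.0854 0.02 -0.03 0 -0.12" --pt "0.0854 0.02 -0.03 0 -0.12" --pt "0.0854 0.02 -0.03 0 -0.12" --pt "0.0854 0.02 -0.03 0 -0.12" --pt "0.0854 0.02 -0.03 0 -0.12"

```text
clock: 2.25
position: [0.4187, 0.2375, 0.2081]
ee_rot: [0.54, 0.457, -0.539, 0.457]
ft_force: [1.0, 1.1, -0.1]
grip_width: 1.003
```

Emit:
step_arm --pt "0.0854 0.016 -0.0215 0 -0.035" --pt "0.0854 0.016 -0.0215 0 -0.035" --pt "0.0854 0.016 -0.0215 0 0" --pt "0.0854 0 0 0 0" --pt "0.0854 0 0 0 0"

```text
clock: 2.67
position: [0.4666, 0.1735, 0.2079]
ee_rot: [0.554, 0.439, -0.554, 0.439]
ft_force: [-0.5, 1.3, -0.9]
grip_width: 0.999
```

```bash
cat > look.py <<'E'
from h import *
from scipy.spatial.transform import Rotation as R
def st():
    o=monitor.get_obs(); M=R.from_quat(o["ee_rot"]).as_matrix(); print("t",round(o["clock"],2),"pos",np.round(o["position"],4),"jaw",round(np.degrees(np.arctan2(M[1,1],M[0,1])),1),"tilt",M[2,0].round(4),"f",np.round(o["ft_force"],1),"w",round(o["grip_width"],3),"j7",round(o["joint_pos"][6],2))
E
python3 - <<'E'
from look import *
st(); p=camera("wrist"); save(p,"w1"); W=cloud(p); x,y,z=W[...,0],W[...,1],W[...,2]
s=W[(z>.07)&(z<.085)&(np.hypot(x-.467,y-.174)<.04)]; print(len(s),cv2.minAreaRect((s[:,:2]*1000).astype(np.float32)),np.median(s[:,2]))
s=W[(z>.044)&(z<.085)&(np.hypot(x-.467,y-.174)<.06)&(x<.48)]; print(len(s),cv2.minAreaRect((s[:,:2]*1000).astype(np.float32)))
s=W[(z>.09)&(z<.12)&(np.hypot(x-.591,y-.184)<.04)]; print("shaft",len(s), s.mean(0) if len(s) else 0)
E
```

```text
t 2.67 pos [0.4666 0.1735 0.2079] jaw -13.2 tilt -1.0 f [-0.5  1.3 -0.9] w 0.999 j7 -0.66
577 ((468.4900207519531, 173.97537231445312), (35.67018508911133, 13.1571044921875), 76.42162322998047) 0.07767422519980877
1286 ((471.35028076171875, 187.8564453125), (64.00604248046875, 25.053728103637695), 76.45242309570312)
shaft 722 [0.58982581 0.18527213 0.10453074]
```

View pics/w1.png

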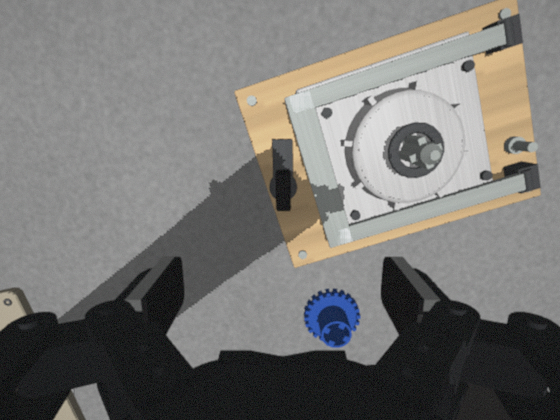

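Emit:
step_arm --pt "0.045 0.001 0.0005 -0.03 0" --pt "0.045 0 0 -0.03 0" --pt "0.045 0 0 -0.03 0" --pt "0.045 0 0 -0.03 0" --pt "0.045 0 0 -0.02 0" --pt "0.045 0 0 -0.008 0" --pt "0.0 0 0 0 0" --pt "0.0 0 0 0 0" --pt "0.0 0 0 0 0" --pt "0.0 0 0 0 0" --pt "0.0 0 0 0 0" --force 30

```text
clock: 3.63
position: [0.4676, 0.1756, 0.061]
ee_rot: [0.554, 0.44, -0.553, 0.44]
ft_force: [0.4, -0.5, 0.2]
grip_width: -0.001
```

```bash
python3 - <<'E'
from look import *
st(); p=camera("wrist"); q=camera("top"); s=camera("scene")
a=cv2.resize(p["color"],(400,300)); b=cv2.resize(q["color"][200:300,140:273],(400,300)); c=cv2.resize(s["color"][110:260,250:450],(400,300))
cv2.imwrite("pics/w2.png",np.ascontiguousarray(np.hstack([a,c])[...,::-1]))
E
```

```text
t 3.63 pos [0.4676 0.1756 0.061 ] jaw -13.1 tilt -1.0 f [ 0.4 -0.5  0.2] w -0.001 j7 -0.6
```

View pics/w2.png

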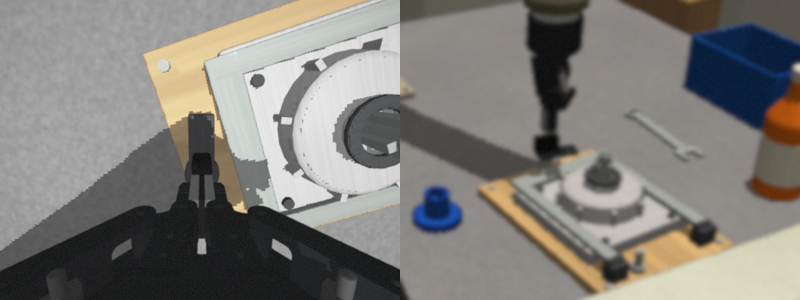

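```bash
python3 - <<'E'
from look import *
p=camera("wrist"); C=np.linalg.inv(p["cam_to_world"]); W=cloud(p)
def proj(w):
    c=C@np.r_[w,1]; return round(p["cx"]+p["fx"]*c[0]/-c[2]),round(p["cy"]-p["fy"]*c[1]/-c[2])
print("tcp",proj([.4676,.1756,.061]),"grasp",proj([.4676,.1756,.08]))
d=np.array([np.cos(1.334),np.sin(1.334)])
for k in(-.018,.018): print("lug end",proj([.468+k*d[0],.174+k*d[1],.077]))
for r in range(200,345,8): print(r,[tuple(np.round(W[r,c]*1000).astype(int)) if W[r,c,0]==W[r,c,0] else None for c in(268,276,283,290,298)])
cv2.imwrite("pics/w3.png",np.ascontiguousarray(cv2.resize(p["color"][140:360,180:390],(764,800),interpolation=cv2.INTER_CUBIC)[:600,:,::-1]))
E
```

```text
tcp (281, 245) grasp (281, 260)
lug end (282, 293)
lug end (283, 226)
200 [(np.int64(466), np.int64(200), np.int64(53)), (np.int64(470), np.int64(199), np.int64(54)), (np.int64(474), np.int64(198), np.int64(53)), (np.int64(478), np.int64(197), np.int64(54)), (np.int64(482), np.int64(196), np.int64(52))]
208 [(np.int64(465), np.int64(195), np.int64(53)), (np.int64(469), np.int64(194), np.int64(52)), (np.int64(473), np.int64(194), np.int64(53)), (np.int64(477), np.int64(192), np.int64(52)), (np.int64(481), np.int64(192), np.int64(53))]
216 [(np.int64(464), np.int64(191), np.int64(53)), (np.int64(469), np.int64(192), np.int64(59)), (np.int64(472), np.int64(192), np.int64(61)), (np.int64(476), np.int64(191), np.int64(61)), (np.int64(480), np.int64(187), np.int64(53))]
224 [(np.int64(463), np.int64(186), np.int64(52)), (np.int64(469), np.int64(192), np.int64(73)), (np.int64(472), np.int64(191), np.int64(74)), (np.int64(476), np.int64(191), np.int64(75)), (np.int64(479), np.int64(183), np.int64(53))]
232 [(np.int64(461), np.int64(181), np.int64(52)), (np.int64(468), np.int64(189), np.int64
[... 2788 characters left out ...]
4(467), np.int64(189), np.int64(151)), (np.int64(466), np.int64(174), np.int64(131)), (np.int64(467), np.int64(168), np.int64(123)), (np.int64(470), np.int64(174), np.int64(132)), (np.int64(475), np.int64(188), np.int64(153))]
336 [(np.int64(467), np.int64(186), np.int64(151)), (np.int64(465), np.int64(171), np.int64(131)), (np.int64(446), np.int64(76), np.int64(0)), (np.int64(470), np.int64(171), np.int64(132)), (np.int64(475), np.int64(186), np.int64(153))]
344 [(np.int64(466), np.int64(184), np.int64(151)), (np.int64(464), np.int64(169), np.int64(132)), (np.int64(444), np.int64(70), np.int64(1)), (np.int64(469), np.int64(169), np.int64(133)), (np.int64(474), np.int64(183), np.int64(153))]
```

View pics/w3.png

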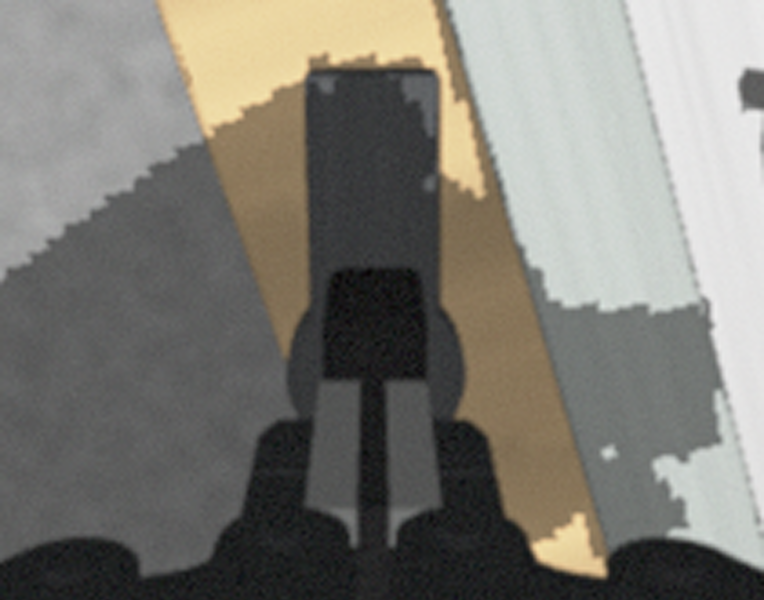

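The fingers shut above the lug. Their tips show at z about 0.09, although the TCP reads 0.061. I'll reopen them and check the tip height.

Emit:
step_arm --pt "0.045 0 -0.0015 0 0" --pt "0.045 0 0 0 0" --pt "0.045 0 0 0 0" --pt "0.045 0 0 0 0"

```text
clock: 4.17
position: [0.467, 0.1736, 0.0598]
ee_rot: [-0.554, -0.44, 0.554, -0.44]
ft_force: [-0.3, -0.5, -0.5]
grip_width: 0.522
```

```bash
python3 - <<'E'
from look import *
st(); p=camera("wrist"); save(p,"w4"); W=cloud(p)
o=monitor.get_obs(); M=R.from_quat(o["ee_rot"]).as_matrix(); T=(W-o["position"])@M  # tool coords
k=(np.abs(T[...,1])<.06)&(np.abs(T[...,2])<.016)&(T[...,0]<0)&(T[...,0]>-.06)
for s in(-1,1):
    q=T[k&(s*T[...,1]>.01)]*1000; print(s,len(q),q[np.argsort(-q[:,0])[:400:40]].round(0).tolist())
p=camera("top");W=cloud(p);x,y,z=W[...,0],W[...,1],W[...,2]
E
```

```text
t 4.17 pos [0.467  0.1736 0.0598] jaw -13.1 tilt -1.0 f [-0.3 -0.5 -0.5] w 0.522 j7 -0.59
-1 1525 [[-27.0, -21.0, -1.0], [-30.0, -21.0, -3.0], [-31.0, -22.0, -12.0], [-33.0, -21.0, 7.0], [-34.0, -21.0, 9.0], [-35.0, -21.0, -5.0], [-36.0, -31.0, -8.0], [-37.0, -23.0, -12.0], [-38.0, -34.0, -8.0], [-39.0, -30.0, -8.0]]
1 1529 [[-26.0, 24.0, 1.0], [-30.0, 23.0, -4.0], [-31.0, 23.0, -6.0], [-33.0, 23.0, -4.0], [-34.0, 25.0, -12.0], [-35.0, 26.0, -12.0], [-36.0, 33.0, -8.0], [-37.0, 23.0, -0.0], [-38.0, 23.0, 8.0], [-39.0, 23.0, 7.0]]
```

Emit:
step_arm --pt "0.045 0.001 0 -0.012 0" --pt "0.045 0 0 -0.01 0" --pt "0.045 0 0 -0.005 0" --pt "0.0 0 0 0 0" --pt "0.0 0 0 0 0" --pt "0.0 0 0 0 0" --pt "0.0 0 0 0 0" --pt "0.0 0 0 0 0" --force 30

```text
clock: 4.93
position: [0.4676, 0.1738, 0.0331]
ee_rot: [-0.553, -0.44, 0.554, -0.44]
ft_force: [-4.5, -0.1, 3.5]
grip_width: 0.155
```

Emit:
step_arm --pt "0 0 0 0 -0.11" --pt "0 0 0 0 -0.11" --pt "0 0 0 0 -0.11" --pt "0 0 0 0 -0.11" --pt "0 0 0 0 -0.11" --pt "0 0 0 0 -0.11" --pt "0 0 0 0 -0.11" --pt "0 0 0 0 -0.11" --pt "0 0 0 0 -0.11" --pt "0 0 0 0 -0.11" --pt "0 0 0 0 -0.11" --pt "0 0 0 0 -0.03"

```text
clock: 5.93
position: [0.4682, 0.1729, 0.0331]
ee_rot: [0.706, 0.034, -0.706, 0.034]
ft_force: [-1.6, -3.4, 2.0]
grip_width: 0.159
```

```bash
python3 -c "
from look import *
st()"
```

```text
t 5.93 pos [0.4682 0.1729 0.0331] jaw -84.5 tilt -1.0 f [-1.6 -3.4  2. ] w 0.159 j7 -1.76
```

Emit:
step_arm --pt "0 0 0 0 -0.02" --pt "0 0 0 0 0" --pt "0.045 0 0 0 0" --pt "0.045 0 0 0 0" --pt "0.045 0 0 0 0" --pt "0.045 0 0 0.03 0" --pt "0.0854 0 0 0.035 0" --pt "0.0854 0 0 0.035 0" --pt "0.0854 0 0 0.035 0" --pt "0.0854 0 0 0.03 0"

```text
clock: 6.77
position: [0.4683, 0.1739, 0.2005]
ee_rot: [0.707, 0.03, -0.706, 0.029]
ft_force: [2.1, 1.2, -0.3]
grip_width: 1.0
```

```bash
python3 - <<'E'
from look import *
st(); p=camera("wrist"); save(p,"w5"); W=cloud(p); x,y,z=W[...,0],W[...,1],W[...,2]
s=W[(z>.07)&(z<.085)&(np.hypot(x-.467,y-.174)<.04)]; print(len(s),cv2.minAreaRect((s[:,:2]*1000).astype(np.float32)),np.median(s[:,2]))
for a,b in((.108,.12),(.09,.0985)):
    s=W[(z>a)&(z<b)&(np.hypot(x-.591,y-.184)<.04)]; print(len(s),s.mean(0) if len(s) else 0, s.min(0),s.max(0))
E
```

```text
t 6.77 pos [0.4683 0.1739 0.2005] jaw -85.2 tilt -1.0 f [ 2.1  1.2 -0.3] w 1.0 j7 -1.9
608 ((468.87811279296875, 173.23171997070312), (35.54426956176758, 13.6039457321167), 4.9571638107299805) 0.07761585279800956
458 [0.59219822 0.18321495 0.11192091] [0.58469159 0.17488681 0.10800783] [0.60129735 0.19142364 0.11615862]
248 [0.58996364 0.18328285 0.09648374] [0.57937704 0.16944097 0.09003792] [0.60687123 0.19694088 0.09845487]
```

```bash
python3 - <<'E'
from look import *
p=camera("wrist"); print(p["cam_to_world"],p["fx"],p["cx"],p["cy"])
W=cloud(p); x,y,z=W[...,0],W[...,1],W[...,2]
k=(np.hypot(x-.5915,y-.1833)<.03); r,c=np.where(k); print(r.min(),r.max(),c.min(),c.max())
cr=p["color"][r.min():r.max(),c.min():c.max()]; cv2.imwrite("pics/sh.png",np.ascontiguousarray(cv2.resize(cr,(600,600),interpolation=cv2.INTER_CUBIC)[...,::-1]))
E
```

```text
[[ 0.08202514  0.96413547  0.25241767  0.53595547]
 [-0.9966244   0.08021875  0.01745724  0.18038582]
 [-0.00341749 -0.25299754  0.96746089  0.37315425]
 [ 0.          0.          0.          1.        ]] 329.80361142974783 282.06893235814687 206.97127833894504
16 91 251 319
```

Emit:
step_arm --pt "0.0854 0.025 0 0 0" --pt "0.0854 0.025 0 0 0" --pt "0.0854 0 0 0 0" --pt "0.0854 0 0 0 0"

```text
clock: 7.2
position: [0.5184, 0.1734, 0.1969]
ee_rot: [-0.706, -0.028, 0.707, -0.03]
ft_force: [0.2, 0.2, -0.1]
grip_width: 0.998
```

```bash
python3 - <<'E'
from look import *
st(); p=camera("wrist"); np.savez("shaft",**{k:p[k] for k in p}); W=cloud(p); x,y,z=W[...,0],W[...,1],W[...,2]
k=(np.hypot(x-.5915,y-.1833)<.03); r,c=np.where(k); r0,r1,c0,c1=r.min(),r.max(),c.min(),c.max(); print(r0,r1,c0,c1)
for a,b in((.108,.125),(.09,.0985)):
    s=W[(z>a)&(z<b)&(np.hypot(x-.591,y-.184)<.03)]; print(len(s),s.mean(0),s.min(0),s.max(0))
# fourfold phase of spline tops
for cx,cy in((.591,.1833),(.592,.1833),(.590,.1833),(.591,.1845)):
    s=W[(z>.088)&(z<.1)&(np.hypot(x-cx,y-cy)>.0095)&(np.hypot(x-cx,y-cy)<.015)]
    a=np.arctan2(s[:,1]-cy,s[:,0]-cx); m=np.exp(4j*a).mean(); print(len(s),np.degrees(np.angle(m)/4),abs(m)); print(np.histogram(np.degrees(a),36,(-180,180))[0])
cr=p["color"][r0:r1,c0:c1]; cv2.imwrite("pics/sh.png",np.ascontiguousarray(cv2.resize(cr,(600,600*(r1-r0)//(c1-c0)),interpolation=cv2.INTER_CUBIC)[:600,:,::-1]))
E
```

```text
t 7.2 pos [0.5184 0.1734 0.1969] jaw -85.3 tilt -1.0 f [ 0.2  0.2 -0.1] w 0.998 j7 -1.8
74 144 244 312
392 [0.59295608 0.18316644 0.1120673 ] [0.58505543 0.17525456 0.10800766] [0.6010791  0.19115664 0.11631312]
173 [0.5931282  0.18270048 0.09754514] [0.57996577 0.1694854  0.09140789] [0.60663985 0.1969024  0.09848053]
161 10.746733832935385 0.711574238108058
[ 4  7  8  0  0  0  0  0  0 10 17 16  9  0  0  0  0  9 18 13  4  0  0  0
  0  6 16 11 10  0  0  0  0  0  0  3]
174 10.52410277495292 0.7909588424617063
[ 8 10  9  0  0  0  0  0  0 18 15 16  1  0  0  0  0 10 17 17  6  0  0  0
  0  1 12 15 13  2  0  0  0  0  0  4]
141 11.34149548503146 0.5329125653049933
[ 2  2  5  2  0  0  0  0  0  0 19 19 14  1  0  0  0  7 12 12  1  0  0  0
  3 14 13 13  1  0  0  0  0  0  0  1]
150 10.693070532987495 0.703227621772576
[ 6  6  9  5  0  0  0  0  0 13 17 18  3  0  0  0  2 13 18 13  0  0  0  0
  0  4 10  7  6  0  0  0  0  0  0  0]
```

View pics/sh.png

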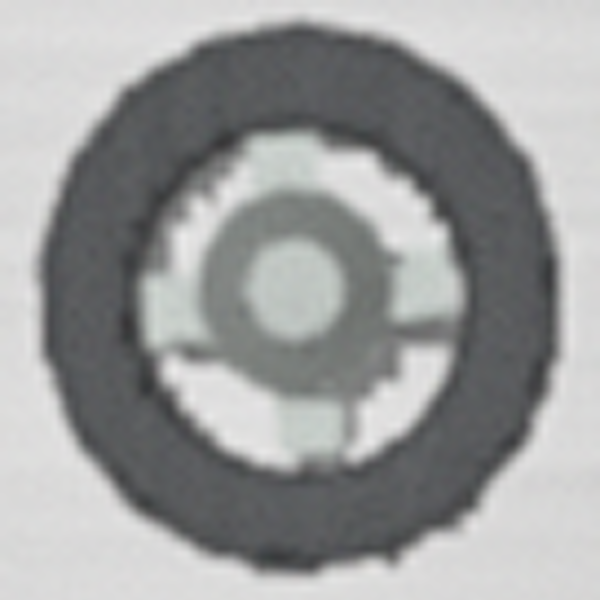

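Splines sit at about 10.5° (mod 90) and the shaft axis is at about (0.593, 0.183). Next I go above the gear.

Emit:
step_arm --pt "0.0854 -0.0035 -0.035 0 0" --pt "0.0854 -0.0035 -0.035 0 0" --pt "0.0854 -0.0035 -0.035 0 0" --pt "0.0854 -0.0035 -0.035 0 0" --pt "0.0854 -0.0035 -0.035 0 0" --pt "0.0854 -0.0035 -0.035 0 0" --pt "0.0854 -0.0035 -0.035 0 0" --pt "0.0854 -0.0035 -0.035 0 0" --pt "0.0854 -0.0035 -0.035 0 0" --pt "0.0854 -0.0035 -0.035 0 0" --pt "0.0854 0 0 0 0" --pt "0.0854 0 0 0 0"

```text
clock: 8.25
position: [0.4819, -0.1779, 0.1977]
ee_rot: [0.707, 0.028, -0.707, 0.028]
ft_force: [0.7, 0.3, -0.6]
grip_width: 0.999
```

```bash
python3 - <<'E'
from look import *
st(); p=camera("wrist"); W=cloud(p); x,y,z=W[...,0],W[...,1],W[...,2]
k=(np.hypot(x-.547,y+.179)<.045)&(z>.01)
s=W[k&(z>.042)]; c,rr=cv2.minEnclosingCircle(s[:,:2].astype(np.float32)); print("hub",len(s),c,rr,np.median(s[:,2]))
s=W[k&(z<.025)]; c2,r2=cv2.minEnclosingCircle(s[:,:2].astype(np.float32)); print("disc",c2,r2)
q=W[k&(z>.044)]; d=np.hypot(q[:,0]-c[0],q[:,1]-c[1]); q=q[d<.0138]
a=np.arctan2(q[:,1]-c[1],q[:,0]-c[0]); m=np.exp(4j*a).mean(); print("ridges",len(q),np.degrees(np.angle(m)/4),abs(m)); print(np.histogram(np.degrees(a),36,(-180,180))[0])
r,cc=np.where(k); r0,r1,c0,c1=r.min(),r.max(),cc.min(),cc.max()
cv2.imwrite("pics/g.png",np.ascontiguousarray(cv2.resize(p["color"][r0:r1,c0:c1],(560,560*(r1-r0)//(c1-c0)),interpolation=cv2.INTER_CUBIC)[:600,:,::-1]))
E
```

```text
t 8.25 pos [ 0.4819 -0.1779  0.1977] jaw -85.5 tilt -1.0 f [ 0.7  0.3 -0.6] w 0.999 j7 -1.13
hub 1925 (0.5341861248016357, -0.18212753534317017) 0.03194049000740051 0.3186248178441992
disc (0.5485787987709045, -0.18112768232822418) 0.03513379767537117
ridges 193 23.521779579155194 0.039598417349974914
[ 0  2  2  1  1  4  3  4  7 13 15 16 15 11  9  0  0  0  0  0  0  0  4 14
 12 12 14 11  6  4  4  3  2  1  2  1]
```

View pics/g.png

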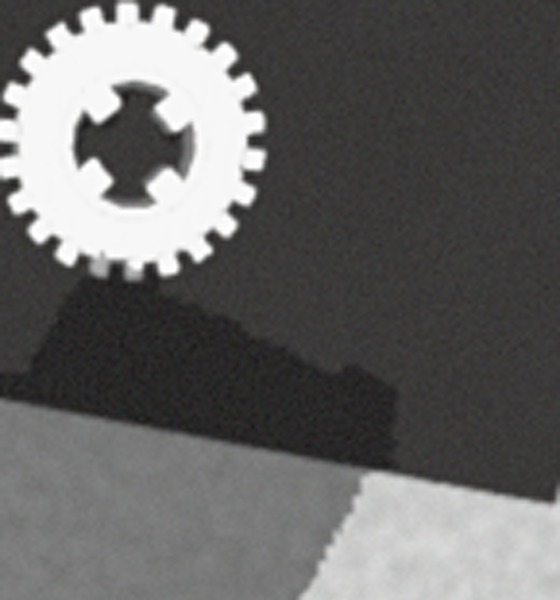

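```bash
python3 - <<'E'
from look import *
p=camera("wrist"); W=cloud(p); x,y,z=W[...,0],W[...,1],W[...,2]
s=W[(np.hypot(x-.548,y+.18)<.03)&(z>.042)&(z<.056)]; c,rr=cv2.minEnclosingCircle(s[:,:2].astype(np.float32)); print("hub",len(s),c,rr,np.median(s[:,2]))
for e in (0,.0005,-.0005):
    q=s[np.hypot(s[:,0]-c[0]-e,s[:,1]-c[1])<.0138]
    a=np.arctan2(q[:,1]-c[1],q[:,0]-c[0]-e); m=np.exp(4j*a).mean(); print("ridges",len(q),np.degrees(np.angle(m)/4),abs(m)); print(np.histogram(np.degrees(a),36,(-180,180))[0])
E
```

```text
hub 572 (0.5485830903053284, -0.18110063672065735) 0.01784219779074192 0.05068149028596383
ridges 151 43.09840820282291 0.769412169770737
[ 0  0  7 10 12  9  0  0  0  0  0  3 12 12 12  2  0  0  0  0  4 10 12 10
  2  0  0  0  0  5 10 10  9  0  0  0]
ridges 150 43.153933261392794 0.7631740846884175
[ 0  0  7 10 10  9  0  0  0  0  0  7 12 12 12  0  0  0  0  0  2 12 10 11
  4  0  0  0  0  3  9 11  9  0  0  0]
ridges 147 43.036328290701185 0.7655391073330707
[ 0  0  4 12 12 12  2  0  0  0  0  1 11 11 11  2  0  0  0  0  5  9  9  9
  1  0  0  0  0  7 10 12  7  0  0  0]
```

Emit:
step_arm --pt "0.0854 0.0335 -0.0015 0 0" --pt "0.0854 0.0335 -0.0015 0 0" --pt "0.07 0 0 -0.035 0" --pt "0.07 0 0 -0.035 0" --pt "0.07 0 0 -0.035 0" --pt "0.07 0 0 -0.03 0" --pt "0.07 0 0 -0.03 0" --pt "0.07 0 0 -0.015 0" --pt "0.07 0 0 0 0" --pt "0.07 0 0 0 0"

```text
clock: 9.18
position: [0.5498, -0.1778, 0.0176]
ee_rot: [-0.706, -0.03, 0.707, -0.03]
ft_force: [0.7, 0.2, 0.0]
grip_width: 0.819
```

```bash
python3 - <<'E'
from look import *
st(); p=camera("wrist"); save(p,"w6"); W=cloud(p)
o=monitor.get_obs(); M=R.from_quat(o["ee_rot"]).as_matrix(); T=(W-o["position"])@M
k=(np.abs(T[...,1])<.06)&(np.abs(T[...,2])<.013)&(T[...,0]<-.02)&(T[...,0]>-.06)
for s in(-1,1):
    q=T[k&(s*T[...,1]>.024)]*1000; print(s,len(q),q[np.argsort(-q[:,0])[:400:40]].round(0).tolist())
x,y,z=W[...,0],W[...,1],W[...,2]
s=W[(np.hypot(x-.548,y+.18)<.02)&(z>.042)&(z<.056)]; c,rr=cv2.minEnclosingCircle(s[:,:2].astype(np.float32)); print("hub",len(s),c,rr)
E
```

```text
t 9.18 pos [ 0.5498 -0.1778  0.0176] jaw -85.1 tilt -1.0 f [0.7 0.2 0. ] w 0.819 j7 -0.9
-1 1769 [[-31.0, -36.0, -1.0], [-33.0, -36.0, 8.0], [-34.0, -36.0, -3.0], [-36.0, -36.0, -10.0], [-37.0, -36.0, 0.0], [-37.0, -49.0, -7.0], [-38.0, -36.0, -8.0], [-39.0, -36.0, -9.0], [-40.0, -46.0, -8.0], [-40.0, -39.0, -12.0]]
1 1762 [[-30.0, 34.0, 9.0], [-33.0, 34.0, -8.0], [-34.0, 34.0, 7.0], [-36.0, 34.0, 2.0], [-36.0, 34.0, -3.0], [-38.0, 34.0, -8.0], [-38.0, 37.0, -11.0], [-39.0, 34.0, 3.0], [-40.0, 34.0, -10.0], [-40.0, 39.0, -12.0]]
hub 3259 (0.5484635829925537, -0.18059322237968445) 0.018344299867749214
```

Emit:
step_arm --pt "0.07 -0.001 -0.003 -0.01 0" --pt "0.06 0 0 -0.009 0" --pt "0.05 0 0 0 0" --pt "0.045 0 0 0 0" --pt "0.0 0 0 0 0" --pt "0.0 0 0 0 0" --pt "0.0 0 0 0 0" --pt "0.0 0 0 0 0" --pt "0.0 0 0 0 0" --force 80

```text
clock: 9.98
position: [0.5494, -0.1825, -0.0006]
ee_rot: [0.707, 0.029, -0.706, 0.029]
ft_force: [-1.9, -0.0, 5.7]
grip_width: 0.393
```

Emit:
step_arm --pt "0 0 0 0.02 0" --pt "0 0 0 0.035 0" --pt "0 0 0 0.035 0" --pt "0 0 0 0.035 0" --pt "0 0 0 0.035 0" --pt "0 0.004 0.035 0 0.02" --pt "0 0.004 0.035 0 0.02" --pt "0 0.004 0.035 0 0.02" --pt "0 0.004 0.035 0 0.02" --pt "0 0.004 0.035 0 0.02" --pt "0 0.004 0.035 0 0.02" --pt "0 0.004 0.035 0 0.02"

```text
clock: 10.98
position: [0.5766, 0.0645, 0.1587]
ee_rot: [-0.703, -0.079, 0.703, -0.079]
ft_force: [1.1, 0.1, -2.5]
grip_width: 0.392
```

```bash
cat > g.py <<'E'
from look import *
from scipy.optimize import least_squares
# gear seen from the wrist camera, in tool coordinates -> world
st(); o=monitor.get_obs(); p=camera("wrist"); W=cloud(p); P=np.array(o["position"]); x,y,z=W[...,0],W[...,1],W[...,2]
k=(np.hypot(x-P[0],y-P[1])<.05)&(z<P[2]+.07); zz=z[k]
h=np.histogram(zz[zz>P[2]-.03],40); print("z hist",[(round(b,3),n) for n,b in zip(h[0],h[1]) if n>25])
E
python3 - <<'E'
from g import *
save(p,"w7")
E
```

```text
t 10.98 pos [0.5766 0.0645 0.1587] jaw -77.2 tilt -1.0 f [ 1.1  0.1 -2.5] w 0.392 j7 -1.33
z hist [(np.float64(0.164), np.int64(32)), (np.float64(0.165), np.int64(132)), (np.float64(0.167), np.int64(150)), (np.float64(0.169), np.int64(178)), (np.float64(0.17), np.int64(169)), (np.float64(0.172), np.int64(183)), (np.float64(0.173), np.int64(200)), (np.float64(0.175), np.int64(1664)), (np.float64(0.177), np.int64(2970)), (np.float64(0.178), np.int64(167)), (np.float64(0.18), np.int64(111)), (np.float64(0.182), np.int64(123)), (np.float64(0.183), np.int64(140)), (np.float64(0.185), np.int64(166)), (np.float64(0.186), np.int64(174)), (np.float64(0.188), np.int64(232)), (np.float64(0.19), np.int64(264)), (np.float64(0.191), np.int64(295)), (np.float64(0.193), np.int64(326)), (np.float64(0.195), np.int64(315)), (np.float64(0.196), np.int64(361)), (np.float64(0.198), np.int64(364)), (np.float64(0.199), np.int64(400)), (np.float64(0.201), np.int64(379)), (np.float64(0.203), np.int64(416)), (np.float64(0.204), np.int64(465)), (np.float64(0.206), np.int64(483)), (np.float64(0.208), np.int64(726)), (np.float64(0.209), np.int64(2365)), (np.float64(0.211), np.int64(364)), (np.float64(0.212), np.int64(175)), (np.float64(0.214), np.int64(125)), (np.float64(0.216), np.int64(145)), (np.float64(0.217), np.int64(151)), (np.float64(0.219), np.int64(216)), (np.float64(0.221), np.int64(650)), (np.float64(0.222), np.int64(153)), (np.float64(0.224), np.int64(145)), (np.float64(0.225), np.int64(215)), (np.float64(0.227), np.int64(307))]
```

View pics/w7.png

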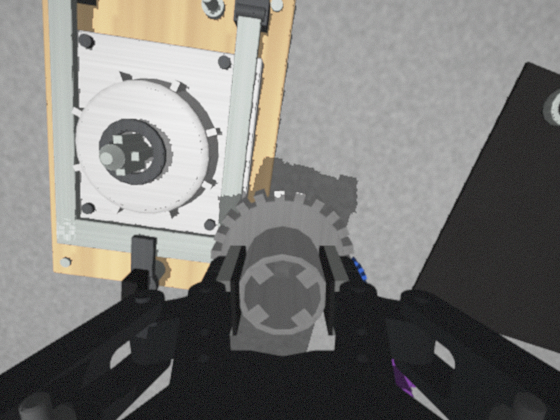

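The gear is firmly held, with its hub top and ridges visible at (283,293) and the turnbutton across the frame at (143,250). I'll measure its centre and phase in the grip.

```bash
cat > g.py <<'E'
from look import *
from scipy.optimize import least_squares
def gear(S=(.5932,.1832),ph=10.6,off=.0508):
    st(); o=monitor.get_obs(); p=camera("wrist"); W=cloud(p); P=np.array(o["position"]); x,y,z=W[...,0],W[...,1],W[...,2]
    g=(np.hypot(x-P[0],y-P[1])<.025)
    s=W[g&(np.abs(z-P[2]-off)<.0025)]; zt=np.median(s[:,2])
    # rim of the disc top
    d=W[(np.hypot(x-P[0],y-P[1])<.045)&(np.abs(z-zt+.033)<.002)]
    dc,dr=cv2.minEnclosingCircle(d[:,:2].astype(np.float32))
    # hub ring outer edge: hull points, circle of radius 18 by robust fit
    hu=cv2.convexHull((s[:,:2]).astype(np.float32))[:,0]
    f=least_squares(lambda c:np.hypot(hu[:,0]-c[0],hu[:,1]-c[1])-.018,P[:2],loss="soft_l1",f_scale=.0005).x
    q=s[np.hypot(s[:,0]-f[0],s[:,1]-f[1])<.0138]; a=np.arctan2(q[:,1]-f[1],q[:,0]-f[0]); m=np.exp(4j*a).mean()
    gp=np.degrees(np.angle(m)/4)-45
    print("hub",f.round(4),"underside z",(zt-.045).round(4),"disc(front only)",np.round(dc,4),round(dr,4),"phase",gp.round(1),abs(m).round(2),len(q))
    print("tcp-hub",(P[:2]-f).round(4)," go d",(np.array(S)-f).round(4)," turn deg",((ph-gp+45)%90-45).round(1))
    print(np.histogram(np.degrees(a),36,(-180,180))[0]); return p,W
E
python3 -c "
from g import *
gear()"
```

```text
t 11.03 pos [0.577  0.0739 0.1581] jaw -76.6 tilt -1.0 f [ 0.4  8.6 -4. ] w 0.391 j7 -1.33
hub [0.5768 0.0745] underside z 0.1642 disc(front only) [0.5768 0.0742] 0.0352 phase -82.3 0.72 895
tcp-hub [ 0.0002 -0.0006]  go d [0.0164 0.1087]  turn deg 2.9
[ 0  0  0 23 57 62 67 19  0  0  0  0 35 39 53 67  8  0  0  0  0 54 58 58
 43  5  0  0  0  0 53 64 57 59 14  0]
```

Emit:
step_arm --pt "0 0.004 0.027 0 0.0125" --pt "0 0.004 0.027 0 0.0125" --pt "0 0.004 0.027 0 0.0125" --pt "0 0.004 0.027 0 0.0125" --pt "0 0 0 0 0" --pt "0 0 0 0 0" --pt "0 0 0 0 0"

```text
clock: 11.67
position: [0.5928, 0.1697, 0.1585]
ee_rot: [-0.7, -0.096, 0.701, -0.096]
ft_force: [0.8, -0.2, -2.6]
grip_width: 0.393
```

```bash
python3 -c "
from g import *
gear()"
```

```text
t 11.67 pos [0.5928 0.1697 0.1585] jaw -74.4 tilt -1.0 f [ 0.8 -0.2 -2.6] w 0.393 j7 -1.43
hub [0.5928 0.1702] underside z 0.1646 disc(front only) [0.5932 0.1702] 0.0351 phase -80.3 0.72 899
tcp-hub [-0.     -0.0005]  go d [0.0004 0.013 ]  turn deg 0.9
[ 0  0  0 21 65 54 61 25  0  0  0  0 21 55 54 61 25  0  0  0  0 27 63 61
 58 15  0  0  0  0 31 56 63 65 18  0]
```

Emit:
step_arm --pt "0 0.0004 0.013 0 0.015" --pt "0 0 0 -0.02 0" --pt "0 0 0 -0.02 0" --pt "0 0 0 0 0" --pt "0 0 0 0 0" --pt "0 0 0 0 0"

```text
clock: 12.22
position: [0.594, 0.1833, 0.12]
ee_rot: [0.7, 0.101, -0.699, 0.101]
ft_force: [-0.0, -0.4, -1.6]
grip_width: 0.389
```

```bash
python3 -c "
from g import *
p,W=gear(); x,y,z=W[...,0],W[...,1],W[...,2]
s=W[(np.hypot(x-.593,y-.183)<.012)&(z>.105)&(z<.119)]; print(len(s), s.mean(0) if len(s) else '')"
```

```text
t 12.22 pos [0.594  0.1833 0.12  ] jaw -73.6 tilt -1.0 f [-0.  -0.4 -1.6] w 0.389 j7 -1.41
hub [0.5941 0.1834] underside z 0.1261 disc(front only) [0.5939 0.1836] 0.0352 phase -79.4 0.73 904
tcp-hub [-0.0001 -0.0001]  go d [-0.0009 -0.0002]  turn deg 0.0
[ 0  0  0 27 63 64 65 16  0  0  0  0 17 56 57 58 47  0  0  0  0 12 64 59
 54 26  0  0  0  0 24 59 61 54 21  0]
0
```

Emit:
step_arm --pt "0 -0.0007 0 -0.006 0" --pt "0 0 0 -0.005 0" --pt "0 0 0 -0.005 0" --pt "0 0 0 -0.004 0" --pt "0 0 0 0 0"

```text
clock: 12.68
position: [0.5921, 0.1835, 0.0977]
ee_rot: [-0.699, -0.101, 0.7, -0.102]
ft_force: [-0.4, 0.2, -2.3]
grip_width: 0.388
```

Emit:
step_arm --pt "0 0 0 -0.004 0" --pt "0 0 0 -0.004 0" --pt "0 0 0 -0.004 0" --pt "0 0 0 0 0"

```text
clock: 13.02
position: [0.5922, 0.1835, 0.0858]
ee_rot: [-0.699, -0.101, 0.7, -0.102]
ft_force: [0.2, 0.8, -2.3]
grip_width: 0.392
```

Emit:
step_arm --pt "0 0 0 -0.005 0" --pt "0 0 0 -0.005 0" --pt "0 0 0 -0.004 0" --pt "0 0 0 -0.003 0" --pt "0 0 0 -0.003 0" --pt "0 0 0 0 0"

```text
clock: 13.52
position: [0.5927, 0.1837, 0.0668]
ee_rot: [-0.7, -0.101, 0.7, -0.101]
ft_force: [-2.8, -0.8, 5.8]
grip_width: 0.389
```

Emit:
step_arm --pt "0 0 0 -0.002 0" --pt "0 0 0 -0.0015 0" --pt "0 0 0 -0.001 0" --pt "0 0 0 0 0" --pt "0 0 0 0 0" --pt "0 0 0 0 0"

```text
clock: 14.02
position: [0.5929, 0.1838, 0.0635]
ee_rot: [0.7, 0.102, -0.7, 0.101]
ft_force: [-5.7, -1.5, 11.1]
grip_width: 0.392
```

```bash
python3 -c "
from g import *
p,W=gear(); print(monitor.get_obs()['ft_force'])
p=camera('wrist');W=cloud(p);x,y,z=W[...,0],W[...,1],W[...,2]
s=W[(z>.07)&(z<.082)&(np.hypot(x-.4687,y-.1735)<.025)]; print('lug',len(s),cv2.minAreaRect((s[:,:2]*1000).astype(np.float32)) if len(s) else '')
p=camera('top');W=cloud(p);x,y,z=W[...,0],W[...,1],W[...,2]
s=W[(z>.07)&(z<.082)&(np.hypot(x-.4687,y-.1735)<.025)]; print('lug top',len(s),cv2.minAreaRect((s[:,:2]*1000).astype(np.float32)) if len(s)>3 else '')
s=W[(z>.039)&(z<.047)&(np.hypot(x-.6,y-.18)<.15)]; print('frame',len(s),np.median(s[:,2]),np.percentile(s[:,2],[5,95]))"
```

```text
t 14.02 pos [0.5929 0.1838 0.0635] jaw -73.5 tilt -1.0 f [-5.7 -1.5 11.1] w 0.392 j7 -1.38
hub [0.5926 0.184 ] underside z 0.0696 disc(front only) [0.5926 0.184 ] 0.0351 phase -79.2 0.42 1523
tcp-hub [ 0.0003 -0.0002]  go d [ 0.0006 -0.0008]  turn deg -0.2
[ 7  7  9 23 71 77 67 60 17 18 13 23 35 74 81 72 78 24 29 31 28 54 81 84
 75 36 21 16 13 13 46 68 70 67 28  7]
[-5.38534766 -1.59402533  9.93402686]
lug 0 
lug top 87 ((467.1774597167969, 173.8033447265625), (35.43010711669922, 12.905607223510742), 3.259035348892212)
frame 1000 0.04338328824594728 [0.0396173  0.04637946]
```

Emit:
step_arm --pt "0 0 0 -0.0005 0" --pt "0 0 0 0 0" --pt "0 0 0 0 0" --pt "0 0 0 0 0" --pt "0 0 0 0 0" --pt "0 0 0 0 0"

```text
clock: 14.67
position: [0.5929, 0.1838, 0.0634]
ee_rot: [0.7, 0.102, -0.7, 0.101]
ft_force: [-7.7, -1.2, 15.5]
grip_width: 0.391
```

```bash
python3 -c "
from g import *
gear(); print(ticket.hand_in())"
```

```text
t 14.67 pos [0.5929 0.1838 0.0634] jaw -73.5 tilt -1.0 f [-7.7 -1.2 15.5] w 0.391 j7 -1.38
hub [0.5926 0.1844] underside z 0.0696 disc(front only) [0.5927 0.184 ] 0.0352 phase -79.1 0.43 1534
tcp-hub [ 0.0002 -0.0006]  go d [ 0.0006 -0.0012]  turn deg -0.3
[  6   9   9  15  69  67  73  57  16  18  23  20  43  74  75 100  56  24
  34  23  28  61  88  79  81  29  16  17  13   9  24  86  72  68  44   8]
the job is handed in; nothing more can be done
None
```

I turned the turnbutton in over the frame, meshed the gear on the splines and pressed the collar down. I handed the job in at about 14.7 s, still holding the gear and pressing it down.

Last checks before handing in:
- **Turnbutton:** after I turned it, the wrist camera showed the arm at 5.0°, along the fixture's +x. The final top view read 3.3° from fewer pixels; both are well inside the limit.
- **Gear:** its underside was at about 69.6 mm (home is 69 mm), within about 1.3 mm of the measured shaft axis, and its splines were lined up within 0.3°. I did not measure its tilt separately, but the tool was pointing straight down.
- **Collar:** I could not see it directly. By the gear's height it is down about 8.4 of its 9 mm. The downward force kept rising (11, then 15.5 N) while the position stayed put, which fits it being on its stop.
- **Frame:** it was still flat, with its top at z 43 mm.
- **Bystanders:** I never touched any on purpose, but I did not re-measure where they are.

Two things did not go as described:
- **Missed first pinch:** the fingertips sit about 27 mm short of the reported TCP, so the fingers first shut above the turnbutton lug without touching it. I measured the offset, went lower and allowed for it from then on.
- **Sideways load:** there was about 8 N of sideways force on the wrist at the end.

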